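# Book out a box of thread cones with the counter scanner

## Robot

A 6-joint arm with a two-finger parallel gripper is mounted at the origin on the work surface. World frame = base frame: x ahead of the robot, y to its left, z up, the work surface at z = 0. Lengths are in m, angles in rad, forces in N, time in s.
With the tool pointing down it reaches from about 0.425 to 0.95 m from the base axis. Payload 3.5 kg.
Tool frame: the origin (TCP) lies midway between the tips of the shut fingers; the grasp point (between the pads) lies 19 mm behind it; z points along the fingers, y is the line along which they close (so a half turn about z gives the same grasp; the last joint's range is limited). The gripper opens to 85 mm and grips with 20 to 120 N. Pads are 22 mm wide; open, the fingers measure 114 mm over their backs; the gripper's body (76 mm by 85 mm) begins 54 mm behind the grasp point. The pads swing forward as they close: fully open they stand 13 mm farther back than shut.
Start: joints at [1.115, 0.286, 1.577, -0, 1.279, -0.15], TCP at [0.203, 0.644, 0.231] pointing down, gripper open.
Joint ranges: [-2.77, 2.77], [-0.9, 2.22], [0.21, 2.48], [-1.53, 4.67], [0.24, 2.81], [-2.84, 2.84]. Speed limits (rad/s): [2.79, 2.79, 3.14, 3.14, 3.14, 3.14].

## Interface

Orientations are given as a unit quaternion [x, y, z, w].
In Python, from plant import * gives the robot as it stands.
- The arm moves only by the tool move_arm, never from a script. Its argument "moves" is a list of rows, each a list of 3 entries, a list of its own where there are three numbers: the opening, from 0 (shut) to 1 (fully open), then the shift along the tool's x, y, z in m, then the turn, a rotation vector about the tool's x, y, z in rad. A call has exactly 10 rows; each row shifts and turns the commanded pose from where the row before left it, along the tool's axes as they then stand; what a row does not reach is not made up. A row lasts 1/12 s, in which the tool goes at most 41.7 mm and 7.16 degrees, less where a joint would pass 70% of its speed; a pose out of reach is approached as far as the arm can. A call is refused whole if a number of a shift passes 0.0417 or a number of a turn 0.125, either way. A call with a gripper value outside its range is refused whole. The fingers move at their own pace and stop on an object; "grip_force" is the grip in N (left out, the last holds). Time passes only in rows, so rows that do not move let the fingers close, or fill a call up. It gives the time, the measured TCP pose, the force, the opening and the grip force at its end, in the units of the state.
- get_state(): the state, without advancing time (a new reading comes with each control period).
- read_camera(name): name is "scene" or "top" or "wrist"; returns the picture (384x512x3 uint8, red, green, blue); there is no depth.
- camera_params(name): a dict with "fx", "fy", "cx", "cy" (pixels), "rvec" (rotation vector, rad) and "tvec" (3), from world to camera coordinates, as OpenCV has them; the wrist camera has in their place "tool_from_camera" (4x4, takes a point from camera to tool coordinates, whose origin is the TCP and whose axes are the flange's). Camera axes: x right, y down, z forward; pixel columns grow to the right and rows downward; lengths in m; the calibration is good to about 2 mm. A picture is of the moment at which its call begins: read the wrist's pose just before it. camera_params takes no time and is no camera call.
- sign_off(): hands the job in; it is judged then, once.
The state is a dict: "time": time; "qpos": joint angles; "dq": joint speeds; "joint_efforts": joint torques, N m; "eef_pos": TCP position; "tcp_rot": TCP orientation; "contact_force": force on the tool from outside, world axes, zero at the start; "wrist_torque": the same for the moment, N m; "opening": opening from 0.0 (shut) to 1.0 (fully open); "finger_force": force on a finger pad.
Only numpy, scipy, OpenCV 4.12 (cv2) and the standard library are available. Lean on these libraries where they do the work, as an engineer would, in place of code of your own. Each camera call takes 0.05 s, during which the arm holds its last target. There are 200 camera calls.

## Task

Book out the box of tall thread cones: first push the mode slide on the booking box fully home to its left-hand end stop (left as the robot sees it). Then pick up the scanner, aim its window square-on at the middle of the label on the cone box from about a hand's width (roughly 10 cm) away and hold it steady for a full second, then aim it in the same way at the label on the job card stand and hold it steady for a second. Finally stand the scanner back upright on its round plate without dropping it, and leave the boxes and the other things on the counter where they are.

Things in the scene. Friction and masses are not known exactly. Their poses are not given: they have to be found in the camera images.
- scanner: Counter barcode scanner that reads by itself (no trigger): round black weighted foot 72 mm across and 16 mm high, black 26 mm square upright neck, grey head (85 long x 40 wide x 36 mm high) on top whose nose dips 20 degrees. About 135 mm tall, 0.26 kg, most of it low in the foot. It starts standing on its round plate. Origin: centre of the foot's underside. x: level, the way the nose looks; z up
- scanner_grip (a point): Centre of the scanner's head, 102 mm above the foot's underside and 8 mm ahead of its axis. The head's flat upright sides are 40 mm apart along the scanner's y: grip it there from above, fingertips about 19 mm below this point
- scanner_window (a point): Centre of the black window at the nose (48 mm ahead of and 87 mm above the scanner's origin). x axis: the beam, out of the window, 20 degrees below level while the scanner stands; y: level across the window
- rest: Scanner's place: fixed flat round plate, rubber edge and dark metal top, 120 mm across, 6 mm thick, no rim. Origin: centre of its underside, on the counter; its top is 6 mm higher
- cone_box: Open cardboard box, 140 (x) x 150 (y) x 120 mm high, holding four tall thread cones that stand well above its rim (to 171 mm); label bracket on its front, which faces the robot. Heavy (about 1.6 kg), loose. Origin: centre of its underside
- cone_box_label (a point): Label of the box of tall cones, 92 mm in front of the box's centre, 117 mm above the counter. The label is 74 x 48 mm white paper with black bars, on a 45-degree bracket. Origin: middle of the label's surface. x axis: straight out of the label (towards the robot and 45 degrees up when the body's yaw is 0); y: level, along its 74 mm side
- spool_box: The other box, not to be booked: same cardboard box and label bracket, but holding nine short spools that stay below its rim. Origin: centre of its underside
- card_stand: Job card stand, fixed: 90 mm square dark foot, short steel post, grey plate sloping at 45 degrees with the job card's label, facing the robot; 108 mm high. Origin: centre of the foot's underside
- card_label (a point): Label of the job card stand, 10 mm in front of its centre, 85 mm above the counter. The label is 74 x 48 mm white paper with black bars, on a 45-degree bracket. Origin: middle of the label's surface. x axis: straight out of the label (towards the robot and 45 degrees up when the body's yaw is 0); y: level, along its 74 mm side
- booking_box: Booking box, fixed: flat grey case 100 x 180 x 12 mm with a dark display strip and, on its nearer half, an aluminium track (40 x 150 mm, its top 26 mm above the counter) with the mode slide. Origin: on the counter below, 18 mm nearer the robot than the case's middle; its y axis points to the slide's end stop
- mode_slide (a joint): Travel of the mode slide: 0 at the right-hand stop, 0.100 m at the left-hand end stop (booking box's +y). Needs 2 to 4 N and stays where it is left. It starts in the right-hand half
- mode_slide_top (a point): Middle of the top of the mode slide's black block (28 x 20 along the track x 40 mm high; this point is 66 mm above the counter)
- loose_cone: Loose cone of thread standing on the counter, 58 mm across, 120 mm high; leave alone. Origin: centre of its underside
- button_jar: Clear jar with a steel lid, 60 mm across, 75 mm high; leave alone. Origin: centre of its underside
- mug: White mug, 74 mm across, 85 mm high; leave alone. Origin: centre of its underside

How it is judged:
By the outcome, as a careful person would: the job done as asked, in the order asked, and still so for the second after the job is handed in, with the robot touching nothing.
It also fails if it takes over 64 s, if anything falls off the work surface, if the arm or the gripper's body presses on something with over 40 N, if the wrist force passes 120 N, or if a joint passes its speed limit or range.

## Working session

There is one attempt and no reset: what is moved stays moved. The work goes in short steps, Python scripts to look and compute and a tool call to move; the robot and the scene stay as the last step left them, time stands still between calls to the robot, and variables do not carry over. Pictures are saved under pics/ and viewed, at most 10 in all, crops included, and the job is handed in when it is done.

Besides the shell and the picture viewer there is one more tool, called in YAML: its name, and indented under it one key for each argument. move_arm: Moves the arm, as the interface text tells. Its arguments: {"type":"object","properties":{"moves":{"type":"array"},"grip_force":{"type":"number"}},"required":["moves"]}

```bash
mkdir -p pics; ls
cat > h.py <<'E'
from plant import *
import numpy as np, cv2
from scipy.spatial.transform import Rotation as R
def ray(name,u,v):
    p=camera_params(name); Rm=cv2.Rodrigues(np.array(p["rvec"],float))[0]; t=np.array(p["tvec"],float)
    return -Rm.T@t, Rm.T@np.array([(u-p["cx"])/p["fx"],(v-p["cy"])/p["fy"],1])
def atz(name,u,v,z):
    c,d=ray(name,u,v); return c+d*(z-c[2])/d[2]
def tri(obs):
    A=np.zeros((3,3));b=np.zeros(3)
    for n,u,v in obs:
        c,d=ray(n,u,v); d=d/np.linalg.norm(d); P=np.eye(3)-np.outer(d,d); A+=P;b+=P@c
    return np.linalg.solve(A,b)
def proj(name,X):
    p=camera_params(name); Rm=cv2.Rodrigues(np.array(p["rvec"],float))[0]; q=Rm@np.array(X)+np.array(p["tvec"]).ravel()
    return np.array([p["fx"]*q[0]/q[2]+p["cx"],p["fy"]*q[1]/q[2]+p["cy"]])
def save(img,f,box=None,s=1):
    if box: img=img[box[1]:box[3],box[0]:box[2]]
    cv2.imwrite(f,cv2.resize(img,None,fx=s,fy=s,interpolation=cv2.INTER_CUBIC)[:,:,::-1])
E
python3 - <<'E'
from h import *
for n in ("scene","top"):
    im=read_camera(n); np.save(f"pics/{n}.npy",im); save(im,f"pics/{n}.png",s=1.5)
    p=camera_params(n); print(n,p, ray(n,256,192))
s=get_state(); print(s)
print(camera_params("wrist"))
E
```

```text
pics
scene {'fx': 475.9071505929954, 'fy': 475.9071505929954, 'cx': 257.11213647060293, 'cy': 192.21293344025116, 'rvec': array([ 1.8381498 ,  1.64671588, -0.68997783]), 'tvec': array([-0.06142018, -0.3342214 ,  1.61129755])} (array([ 1.378736  , -0.08550391,  0.89639964]), array([-0.70703146,  0.07241172, -0.70346906]))
top {'fx': 486.56140821183743, 'fy': 486.56140821183743, 'cx': 252.9057509255101, 'cy': 192.67289936509593, 'rvec': array([ 2.19073138, -2.17162791,  0.14463215]), 'tvec': array([-0.0393563 ,  0.6103128 ,  1.38154211])} (array([0.46355789, 0.00540256, 1.43797571]), array([ 0.10544539, -0.03421785, -0.99385752]))
{'time': 0.1, 'qpos': array([ 1.11501489e+00,  2.87139525e-01,  1.57806805e+00, -9.52905275e-06,
        1.27862575e+00, -1.50001213e-01]), 'dq': array([-0.00147186, -0.0019082 , -0.00421428, -0.00057165,  0.00273778,
        0.00036758]), 'joint_efforts': array([ 1.40401942e-03, -4.07297838e+01, -2.93702048e+01, -9.79299193e-05,
        3.42974578e-03,  9.94745875e-06]), 'eef_pos': array([0.20290051, 0.6431365 , 0.2300236 ]), 'tcp_rot': array([ 1.52293708e-01,  9.88334645e-01, -1.07069799e-03, -3.29822110e-04]), 'contact_force': array([ 0.40481504, -0.87364259, -0.63792597]), 'wrist_torque': array([ 0.06165488,  0.06187128, -0.03329723]), 'finger_force': 0.0, 'opening': 1.0016911033020093}
{'fx': 302.979969814674, 'fy': 302.979969814674, 'cx': 255.99426504550615, 'cy': 188.797676717803, 'tool_from_camera': array([[-1.19841086e-03, -9.60696187e-01, -2.77599352e-01,
         7.06928066e-02],
       [ 9.99999271e-01, -1.11076728e-03, -4.72984173e-04,
        -5.15589263e-05],
       [ 1.46045815e-04, -2.77599717e-01,  9.60696818e-01,
        -1.42996200e-01],
       [ 0.00000000e+00,  0.00000000e+00,  0.00000000e+00,
         1.00000000e+00]])}
```

View pics/scene.png

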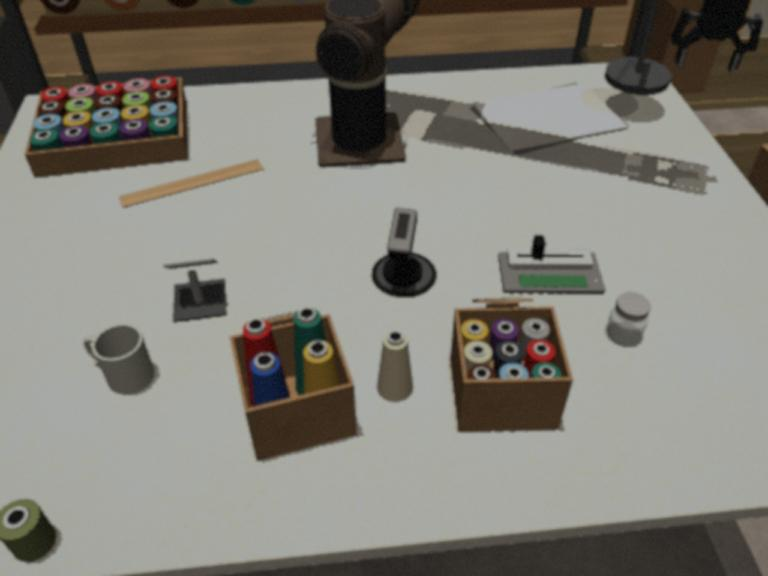

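View pics/top.png

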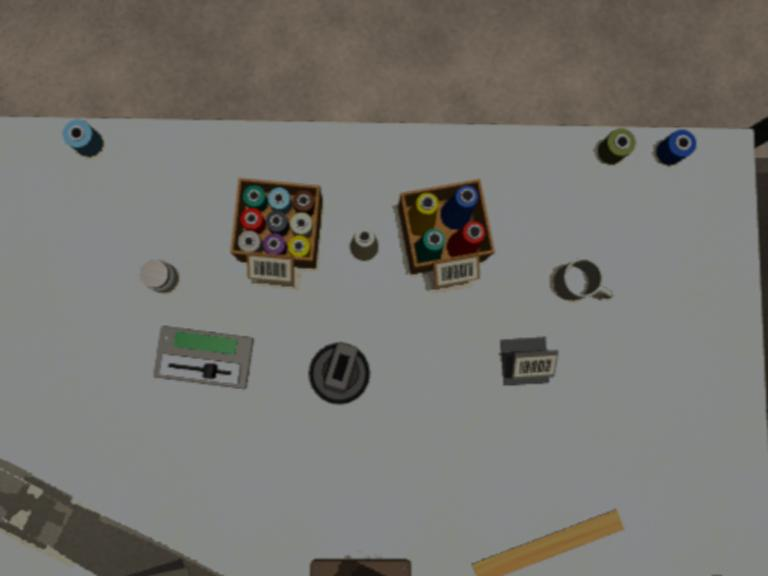

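The top view (1.5x) has the cone box at about (447,225) with its label at (457,271), and the card label at (535,365). The scanner is at (340,372) and the slide at (209,370). I'll enlarge crops to read these more closely.

Run:
```python
from h import *
t=np.load("pics/top.npy"); s=np.load("pics/scene.npy")
a=t[210:280,95:255]; b=t[110:280,260:400]
save(t,"pics/t1.png",(95,210,255,280),5)
save(t,"pics/t2.png",(255,160,395,265),5.5)
```

```text
(no output)
```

View pics/t1.png

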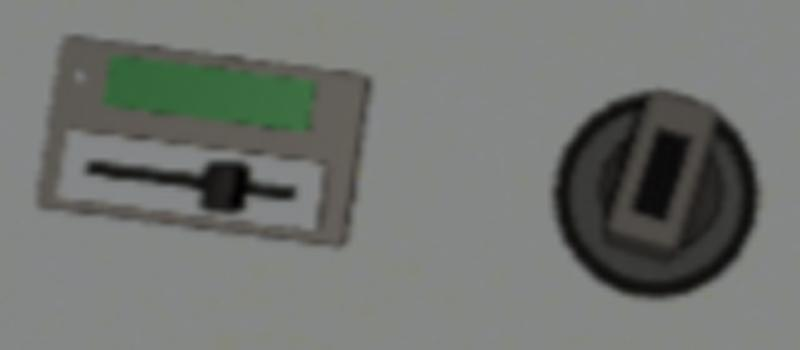

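View pics/t2.png

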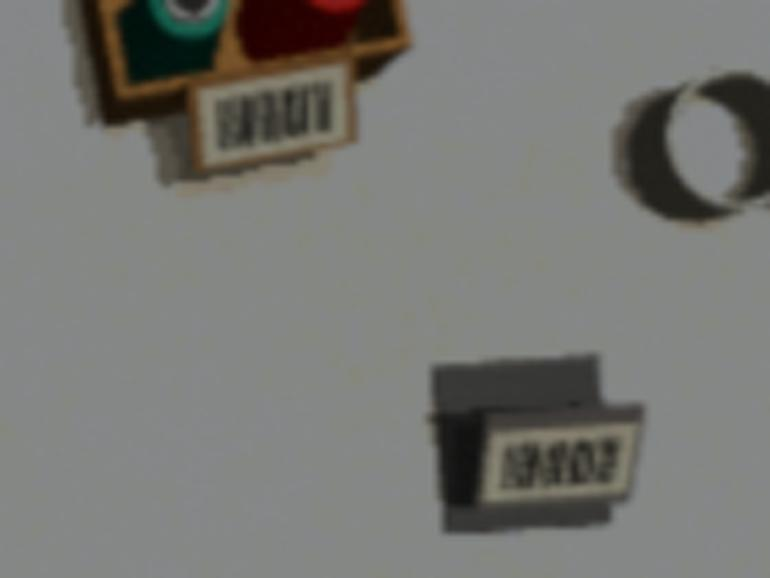

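Run:
```python
from h import *
c1=lambda u,v:(95+(u+.5)/5-.5,210+(v+.5)/5-.5); c2=lambda u,v:(255+(u+.5)/5.5-.5,160+(v+.5)/5.5-.5)
np.set_printoptions(precision=4,suppress=True)
Q=[atz("top",*c1(*p),.012) for p in [(65,37),(371,77),(347,246),(38,208)]]
print("case",*Q,"ctr",np.mean(Q,0)); 
for i in range(4): d=Q[(i+1)%4]-Q[i]; print(np.hypot(*d[:2]),np.degrees(np.arctan2(d[1],d[0])))
print("slide top",atz("top",*c1(224,190),.066), "slot ends",atz("top",*c1(88,168),.026),atz("top",*c1(295,193),.026))
print("plate",atz("top",*c1(657,194),.004))
H=[(655,92),(717,110),(678,250),(610,228)]
for p in H: print("head",atz("top",*c1(*p),.115))
for z in (.105,.12):print("headc",atz("top",*c1(664,170),z))
def lab(ps,zc):
    h=.048/2*np.sqrt(.5)
    P=[atz("top",*c2(*p),zc+(h if i<2 else -h)) for i,p in enumerate(ps)]
    c=np.mean(P,0); d=(P[0]-P[1]+P[3]-P[2])/2
    print("label",c,"w",np.hypot(*d[:2]),"yaw",np.degrees(np.arctan2(-d[0],d[1])),"h",np.linalg.norm((P[0]+P[1]-P[2]-P[3])/2)); return c
lab([(202,90),(348,68),(350,138),(204,166)],.117)
lab([(493,432),(637,420),(628,492),(482,502)],.085)
print("scene head", tri([("top",*c1(664,170)),("scene",403/1.5,229/1.5)]))
print("plate scene",atz("scene",404/1.5,274/1.5,.004))
print("card foot",[atz("top",*c2(*p),.005) for p in [(432,366),(598,355),(610,522),(444,532)]])
print("cone box top",[atz("top",u/1.5,v/1.5,.12) for u,v in [(400,193),(480,181),(494,254),(413,271)]])
```

```text
case [0.5373 0.3875 0.012 ] [0.5156 0.2098 0.012 ] [0.4179 0.2212 0.012 ] [0.4385 0.3992 0.012 ] ctr [0.4773 0.3045 0.012 ]
0.17903811570852235 -96.97559616725016
0.09834547738395596 173.3643864952593
0.17924118739017073 83.3973982980073
0.0995113365932377 -6.754334138063822
slide top [0.4501 0.282  0.066 ] slot ends [0.4617 0.3679 0.026 ] [0.4483 0.2495 0.026 ]
plate [0.4489 0.0427 0.004 ]
head [0.505  0.0416 0.115 ]
head [0.4955 0.0079 0.115 ]
head [0.4202 0.0282 0.115 ]
head [0.4317 0.0649 0.115 ]
headc [0.463  0.0365 0.105 ]
headc [0.463  0.0361 0.12  ]
label [ 0.6364 -0.1739  0.117 ] w 0.07442152740844178 yaw 10.375839540083543 h 0.0471645645101568
label [ 0.4656 -0.3218  0.085 ] w 0.07420420504780134 yaw 4.69112572123421 h 0.049345730384918136
scene head [0.4633 0.0386 0.1218]
plate scene [0.45   0.0462 0.004 ]
card foot [array([ 0.5165, -0.2727,  0.005 ]), array([ 0.5232, -0.3626,  0.005 ]), array([ 0.434 , -0.3676,  0.005 ]), array([ 0.4281, -0.2782,  0.005 ])]
cone box top [array([ 0.7798, -0.0683,  0.12  ]), array([ 0.8045, -0.2166,  0.12  ]), array([ 0.6682, -0.2414,  0.12  ]), array([ 0.6351, -0.0927,  0.12  ])]
```

The case measures 179 x 99 mm and both labels measure 74 x 48 mm, which match the given sizes. Next I move to the right of the slide with the fingers shut.

move_arm:
  moves:
    - [0,[-0.026,-0.0234,0.005],[0,0,0]]
    - [0,[-0.026,-0.0234,0.005],[0,0,0]]
    - [0,[-0.026,-0.0234,0.005],[0,0,0]]
    - [0,[-0.026,-0.0234,0.005],[0,0,0]]
    - [0,[-0.026,-0.0234,0.005],[0,0,0]]
    - [0,[-0.026,-0.0234,0.005],[0,0,0]]
    - [0,[-0.026,-0.0234,0.005],[0,0,0]]
    - [0,[-0.026,-0.0234,0.005],[0,0,0]]
    - [0,[-0.026,-0.0234,0.005],[0,0,0]]
    - [0,[-0.026,-0.0234,0.005],[0,0,0]]
  grip_force: 50

```text
time: 0.93
eef_pos: [0.3809, 0.3406, 0.1807]
tcp_rot: [0.152, 0.988, -0.0, -0.0]
contact_force: [0.3, -0.4, -0.2]
opening: 0.002
finger_force: 0.0
```

move_arm:
  moves:
    - [0,[-0.026,-0.0234,0.005],[0,0,0]]
    - [0,[-0.026,-0.0234,0.005],[0,0,0]]
    - [0,[-0.026,-0.0234,0.005],[0,0,0]]
    - [0,[-0.026,-0.0234,0.005],[0,0,0]]
    - [0,[0,0,0],[0,0,-0.095]]
    - [0,[0,0,0],[0,0,-0.095]]
    - [0,[0,0,0],[0,0,0]]
    - [0,[0,0,0],[0,0,0]]
    - [0,[0,0,0],[0,0,0]]
    - [0,[0,0,0],[0,0,0]]

```text
time: 1.77
eef_pos: [0.4514, 0.2221, 0.1613]
tcp_rot: [0.058, 0.998, -0.0, -0.0]
contact_force: [0.8, 0.7, 0.6]
opening: 0.002
finger_force: 0.0
```

```bash
cat >> h.py <<'E'
np.set_printoptions(precision=4,suppress=True)
def pose():
    s=get_state(); return np.array(s["eef_pos"]),R.from_quat(s["tcp_rot"]),s
def wray(u,v,pos,rot):
    p=camera_params("wrist");T=np.array(p["tool_from_camera"])
    return pos+rot.apply(T[:3,3]), rot.apply(T[:3,:3]@np.array([(u-p["cx"])/p["fx"],(v-p["cy"])/p["fy"],1]))
def watz(u,v,z,pos,rot):
    c,d=wray(u,v,pos,rot); return c+d*(z-c[2])/d[2]
def delta(target,trot=None):
    pos,rot,s=pose(); print("pos",pos,"shift tool",rot.inv().apply(np.array(target)-pos))
    if trot is not None: print("turn",(rot.inv()*trot).as_rotvec())
E
python3 - <<'E'
from h import *
pos,rot,s=pose(); im=read_camera("wrist"); np.save("pics/w1.npy",im); np.savez("pics/w1p.npz",pos=pos,q=rot.as_quat())
save(im,"pics/w1.png",s=1.5); print(rot.as_matrix(),s["qpos"],s["time"],s["opening"]); delta([.4496,.2217,.045])
E
```

```text
[[-0.9933  0.1159 -0.0001]
 [ 0.1159  0.9933 -0.    ]
 [ 0.0001 -0.     -1.    ]] [ 0.2553 -0.0248  2.0555 -0.      1.1109 -1.1993] 1.7667 0.002029318744342061
pos [0.4514 0.2221 0.1613] shift tool [ 0.0018 -0.0006  0.1163]
```

View pics/w1.png

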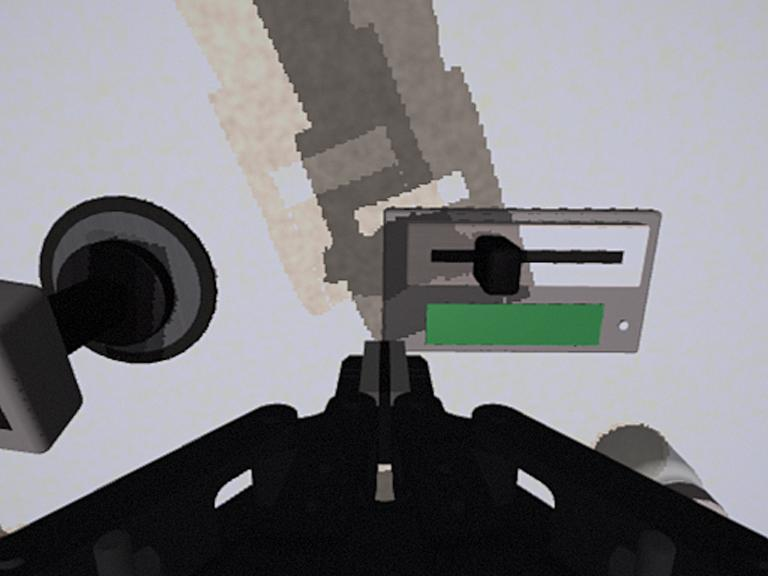

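The wrist view (1.5x) shows the block at about (497,265), the slot from (432,256) to (622,257), and the plate and foot at left around (128,280).

Run:
```python
from h import *
d=np.load("pics/w1p.npz");pos,rot=d["pos"],R.from_quat(d["q"])
w=lambda u,v,z: watz((u+.5)/1.5-.5,(v+.5)/1.5-.5,z,pos,rot)
print("slot",w(432,256,.026),w(622,257,.026)); print("case",w(384,210,.012),w(661,211,.012),w(638,352,.012),w(385,349,.012))
print("block top",w(507,280,.066),w(497,280,.066)); print("block base L/R",w(475,262,.026),w(520,262,.026))
print("plate L/R/T/B",w(40,280,.006),w(216,288,.006),w(120,196,.006),w(138,363,.006))
print("foot rim R", w(175,290,.016), "T", w(115,240,.016))
```

```text
slot [0.4467 0.2526 0.026 ] [0.4613 0.3709 0.026 ]
case [0.4164 0.2259 0.012 ] [0.4378 0.4019 0.012 ] [0.5354 0.3909 0.012 ] [0.5124 0.2153 0.012 ]
block top [0.4554 0.2888 0.066 ] [0.4548 0.2834 0.066 ]
block base L/R [0.4537 0.2792 0.026 ] [0.4571 0.3072 0.026 ]
plate L/R/T/B [ 0.4368 -0.0126  0.006 ] [0.4565 0.1053 0.006 ] [0.3882 0.0572 0.006 ] [0.5052 0.0372 0.006 ]
foot rim R [0.4521 0.0822 0.016 ] T [0.4148 0.0521 0.016 ]
```

move_arm:
  moves:
    - [0,[0.008,0,0.036],[0,0,0]]
    - [0,[0,0,0.04],[0,0,0]]
    - [0,[0,0,0.04],[0,0,0]]
    - [0,[0,0,0],[0,0,0]]
    - [0,[0,0.016,0],[0,0,0]]
    - [0,[0,0.016,0],[0,0,0]]
    - [0,[0,0.016,0],[0,0,0]]
    - [0,[0,0.016,0],[0,0,0]]
    - [0,[0,0.016,0],[0,0,0]]
    - [0,[0,0.015,0],[0,0,0]]

```text
time: 2.65
eef_pos: [0.4556, 0.3181, 0.0474]
tcp_rot: [0.058, 0.998, -0.0, 0.001]
contact_force: [1.2, -3.1, -0.2]
opening: -0.001
finger_force: 1.0
```

move_arm:
  moves:
    - [0,[0,0.003,0],[0,0,0]]
    - [0,[0,0.003,0],[0,0,0]]
    - [0,[0,0.003,0],[0,0,0]]
    - [0,[0,0.002,0],[0,0,0]]
    - [0,[0,0.002,0],[0,0,0]]
    - [0,[0,0,0],[0,0,0]]
    - [0,[0,0,0],[0,0,0]]
    - [0,[0,0,0],[0,0,0]]
    - [0,[0,0,0],[0,0,0]]
    - [0,[0,0,0],[0,0,0]]

```text
time: 3.48
eef_pos: [0.456, 0.3298, 0.0452]
tcp_rot: [0.058, 0.998, 0.0, -0.0]
contact_force: [-0.1, -0.4, -0.1]
opening: 0.002
finger_force: 0.0
```

move_arm:
  moves:
    - [0,[0,0.002,0],[0,0,0]]
    - [0,[0,0.002,0],[0,0,0]]
    - [0,[0,0.002,0],[0,0,0]]
    - [0,[0,0.001,0],[0,0,0]]
    - [0,[0,0.001,0],[0,0,0]]
    - [0,[0,0.001,0],[0,0,0]]
    - [0,[0,0.001,0],[0,0,0]]
    - [0,[0,0.001,0],[0,0,0]]
    - [0,[0,0,0],[0,0,0]]
    - [0,[0,0,0],[0,0,0]]

```text
time: 4.32
eef_pos: [0.457, 0.3379, 0.0452]
tcp_rot: [0.057, 0.998, -0.004, -0.001]
contact_force: [-0.3, -11.8, 4.5]
opening: -0.002
finger_force: 6.1
```

The slide is against its stop: the force rose to 12 N, well above the 4 N it needs to move. Now I back off and go over to look at the scanner.

move_arm:
  moves:
    - [0,[0,-0.03,0],[0,0,0]]
    - [0,[0,0,-0.035],[0,0,0]]
    - [0,[0,0,-0.035],[0,0,0]]
    - [0,[0,0,-0.035],[0,0,0]]
    - [0,[0,0,-0.035],[0,0,0]]
    - [0.3,[0,0,-0.035],[0,0,0]]
    - [0.5,[-0.0097,-0.033,0],[0,0,0]]
    - [1,[-0.0097,-0.033,0],[0,0,0]]
    - [1,[-0.0097,-0.033,0],[0,0,0]]
    - [1,[-0.0097,-0.033,0],[0,0,0]]

```text
time: 5.15
eef_pos: [0.4775, 0.1748, 0.221]
tcp_rot: [0.057, 0.998, 0.001, 0.001]
contact_force: [0.8, 0.0, -0.3]
opening: 0.711
finger_force: 0.0
```

move_arm:
  moves:
    - [1,[-0.0097,-0.033,0],[0,0,0]]
    - [1,[-0.0097,-0.033,0],[0,0,0]]
    - [1,[-0.0097,-0.033,0],[0,0,0]]
    - [1,[-0.0097,-0.033,0],[0,0,0]]
    - [1,[0,0,0],[0,0,0.0865]]
    - [1,[0,0,0],[0,0,0.0865]]
    - [1,[0,0,0],[0,0,0]]
    - [1,[0,0,0],[0,0,0]]
    - [1,[0,0,0],[0,0,0]]
    - [1,[0,0,0],[0,0,0]]

```text
time: 5.98
eef_pos: [0.5006, 0.0404, 0.2204]
tcp_rot: [0.143, 0.99, 0.0, 0.0]
contact_force: [1.2, 1.4, -0.6]
opening: 1.002
finger_force: 0.0
```

Run:
```python
from h import *
pos,rot,s=pose(); im=read_camera("wrist"); np.save("pics/w2.npy",im); np.savez("pics/w2p.npz",pos=pos,q=rot.as_quat())
save(im,"pics/w2.png",s=1.5); print(pos,rot.as_matrix(),s["qpos"],s["time"],s["opening"])
t=read_camera("top"); np.save("pics/top2.npy",t)
```

```text
[0.5006 0.0404 0.2204] [[-0.9592  0.2827  0.0003]
 [ 0.2827  0.9592  0.0002]
 [-0.0002  0.0003 -1.    ]] [-0.1219 -0.0913  2.0048  0.0002  1.2278 -1.4061] 5.9833 1.0015958552480846
```

View pics/w2.png

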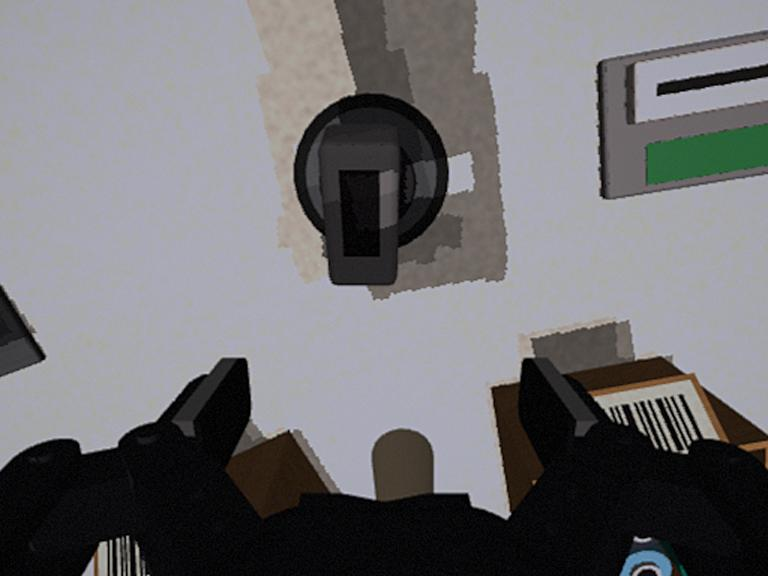

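Run:
```python
from h import *
d=np.load("pics/w2p.npz");pos,rot=d["pos"],R.from_quat(d["q"])
w=lambda u,v,z: watz((u+.5)/1.5-.5,(v+.5)/1.5-.5,z,pos,rot)
rl,rr=w(321,139,.1395),w(401,139,.1395); fl,fr=w(329.5,284,.1104),w(396.5,284,.1104)
r=(rl+rr)/2;f=(fl+fr)/2;dd=f-r
print(rl,rr,fl,fr,"width",np.linalg.norm(rl-rr),np.linalg.norm(fl-fr),"len",np.hypot(*dd[:2]),"yaw",np.degrees(np.arctan2(dd[1],dd[0])))
x=dd[:2]/np.hypot(*dd[:2]); print("axis from mid",(r+f)[:2]/2-x*.01415,"grip",(r+f)[:2]/2-x*.00615)
print("plate",(w(294,172,.004)+w(449,172,.004))/2,(w(371,93,.004)+w(371,251,.004))/2)
print(np.degrees(np.arctan2(rot.as_matrix()[1,1],rot.as_matrix()[0,1]))-90)
```

```text
[0.4187 0.0335 0.1395] [0.4293 0.0695 0.1395] [0.4942 0.009  0.1104] [0.5052 0.0463 0.1104] width 0.03756708999272455 0.03883412561673163 len 0.07937336679120764 yaw -17.498622274595117
axis from mid [0.4484 0.0438] grip [0.456  0.0414]
plate [0.4441 0.0468 0.004 ] [0.4466 0.0456 0.004 ]
-16.423206569415484
```

move_arm:
  moves:
    - [1,[0.021,-0.006,0],[0,0,0.013]]
    - [1,[0.021,-0.006,0.01],[0,0,0]]
    - [1,[0,0,0.035],[0,0,0]]
    - [1,[0,0,0.035],[0,0,0]]
    - [1,[0,0,0.03],[0,0,0]]
    - [1,[0,0,0.02],[0,0,0]]
    - [1,[0,0,0.005],[0,0,0]]
    - [1,[0,0,0],[0,0,0]]
    - [1,[0,0,0],[0,0,0]]
    - [1,[0,0,0],[0,0,0]]
  grip_force: 80

```text
time: 6.92
eef_pos: [0.4585, 0.0405, 0.0873]
tcp_rot: [0.15, 0.989, 0.0, 0.002]
contact_force: [0.4, -0.3, 0.4]
opening: 1.001
finger_force: 0.0
```

Run:
```python
from h import *
delta([.457,.041,.085])
```

```text
pos [0.4585 0.0405 0.0873] shift tool [0.0016 0.     0.0023]
```

move_arm:
  moves:
    - [1,[0.001,0,0],[0,0,0]]
    - [0.6,[0,0,0],[0,0,0]]
    - [0.45,[0,0,0],[0,0,0]]
    - [0.3,[0,0,0],[0,0,0]]
    - [0,[0,0,0],[0,0,0]]
    - [0,[0,0,0],[0,0,0]]
    - [0,[0,0,0],[0,0,0]]
    - [0,[0,0,0],[0,0,0]]
    - [0,[0,0,0],[0,0,0]]
    - [0,[0,0,0],[0,0,0]]

```text
time: 7.75
eef_pos: [0.4565, 0.0406, 0.0859]
tcp_rot: [0.15, 0.989, -0.0, 0.001]
contact_force: [-0.1, -1.5, 5.0]
opening: 0.459
finger_force: 81.0
```

Run:
```python
from h import *
pos,rot,s=pose(); np.savez("pics/grasp.npz",pos=pos,q=rot.as_quat()); M=rot.as_matrix()
print(pos,np.degrees(np.arctan2(M[1,1],M[0,1]))-90,M[:,2],s["opening"],s["finger_force"],s["qpos"],s["contact_force"])
```

```text
[0.4565 0.0406 0.0859] -17.287354076290725 [ 0.0011 -0.0005 -1.    ] 0.45934232778065026 80.96694946289062 [-0.133  -0.0186  2.2064 -0.0004  0.9527 -1.4018] [-0.1193 -1.5186  5.0383]
```

```bash
cat >> h.py <<'E'
g=np.load("pics/grasp.npz"); Rg=R.from_quat(g["q"]); Pg=g["pos"]
Rs0=R.from_euler("z",-17.3,degrees=True); Os0=np.array([*(Pg[:2]-.0085*Rs0.as_matrix()[:2,0]),.006])
tRs=Rg.inv()*Rs0; tO=Rg.inv().apply(Os0-Pg)       # scanner in tool
W=np.array([.048,0,.087]); RW=R.from_euler("y",20,degrees=True)
LAB={"cone":(np.array([.6364,-.1739,.117]),10.4),"card":(np.array([.4656,-.3218,.085]),4.6)}
def scan(name,dist=.10):
    P,yaw=LAB[name]; Rl=R.from_euler("z",yaw,degrees=True)
    n=Rl.apply([-np.sqrt(.5),0,np.sqrt(.5)])
    Rs=Rl*R.from_euler("y",25,degrees=True); O=P+dist*n-Rs.apply(W)
    Rt=Rs*tRs.inv(); return O-Rt.apply(tO),Rt
def where():
    pos,rot,s=pose(); Rs=rot*tRs; O=pos+rot.apply(tO); return O+Rs.apply(W),(Rs*RW).as_matrix()[:,0],s
def report(name):
    P,yaw=LAB[name]; w,b,s=where(); n=R.from_euler("z",yaw,degrees=True).apply([-np.sqrt(.5),0,np.sqrt(.5)])
    L=(P-w)@-n/(b@-n); e=w+b*L-P; print("dist",L,"miss",e,"angle",np.degrees(np.arccos(-b@n)),"q",s["qpos"],"t",s["time"])
E
python3 - <<'E'
from h import *
for n in LAB:
    p,r=scan(n); print(n,p,r.as_matrix()[:,2])
p,r=scan("cone"); print("turn",(Rg.inv()*r).as_rotvec()); 
pos,rot,_=pose(); print("lift-move to (.50,-.07,.21)",rot.inv().apply(np.array([.5,-.07,.21])-pos)); print("then",r.inv().apply(p-np.array([.5,-.07,.21])))
p2,r2=scan("card"); print("turn2",(r.inv()*r2).as_rotvec(),"shift",r2.inv().apply(p2-p),"world",p2-p)
E
```

```text
cone [ 0.5287 -0.1937  0.198 ] [-0.4146 -0.0762 -0.9068]
card [ 0.3564 -0.3306  0.166 ] [-0.4202 -0.0339 -0.9068]
turn [ 0.1048  0.4277 -0.4759]
lift-move to (.50,-.07,.21) [-0.0746 -0.0927 -0.124 ]
then [-0.0104 -0.1268  0.0084]
turn2 [-0.0427  0.      0.0918] shift [ 0.1522 -0.1226  0.106 ] world [-0.1722 -0.1369 -0.032 ]
```

move_arm:
  moves:
    - [0,[0,0,-0.015],[0,0,0]]
    - [0,[0,0,-0.035],[0,0,0]]
    - [0,[0,0,-0.037],[0,0,0]]
    - [0,[0,0,-0.037],[0,0,0]]
    - [0,[-0.0187,-0.0232,0],[0,0,0]]
    - [0,[-0.0187,-0.0232,0],[0,0,0]]
    - [0,[-0.0187,-0.0232,0],[0,0,0]]
    - [0,[-0.0187,-0.0232,0],[0,0,0]]
    - [0,[0,0,0],[0.0175,0.0713,-0.0793]]
    - [0,[0,0,0],[0.0175,0.0713,-0.0793]]

```text
time: 8.58
eef_pos: [0.4986, -0.0712, 0.2077]
tcp_rot: [0.071, 0.995, -0.006, -0.076]
contact_force: [0.5, 0.3, -2.1]
opening: 0.456
finger_force: 81.7
```

move_arm:
  moves:
    - [0,[0,0,0],[0.0175,0.0713,-0.0793]]
    - [0,[0,0,0],[0.0175,0.0713,-0.0793]]
    - [0,[0,0,0],[0.0175,0.0713,-0.0793]]
    - [0,[0,0,0],[0.0175,0.0713,-0.0793]]
    - [0,[-0.0026,-0.025,0.002],[0,0,0]]
    - [0,[-0.0026,-0.025,0.002],[0,0,0]]
    - [0,[-0.0026,-0.025,0.002],[0,0,0]]
    - [0,[-0.0026,-0.025,0.002],[0,0,0]]
    - [0,[0,0,0],[0,0,0]]
    - [0,[0,0,0],[0,0,0]]

```text
time: 9.42
eef_pos: [0.523, -0.1675, 0.1953]
tcp_rot: [-0.088, 0.972, -0.018, -0.217]
contact_force: [-0.0, 0.6, -2.7]
opening: 0.457
finger_force: 82.3
```

Run:
```python
from h import *
report("cone"); p,r=scan("cone"); delta(p,r); s=get_state(); print(s["opening"],s["finger_force"],s["contact_force"])
pos,rot,_=pose(); im=read_camera("wrist"); np.savez("pics/w3p.npz",pos=pos,q=rot.as_quat()); save(im,"pics/w3.png",s=1.5)
```

```text
dist 0.0986376993255364 miss [-0.0069  0.026  -0.0021] angle 0.1977444652014838 q [-0.3909  0.2731  1.7054 -0.2286  1.5415 -2.0911] t 9.4167
pos [ 0.523  -0.1675  0.1953] shift tool [ 0.0004 -0.0268 -0.0029]
turn [ 0.0043 -0.0034 -0.0007]
0.4573778687845031 82.30148792266846 [-0.0449  0.6358 -2.6855]
```

View pics/w3.png

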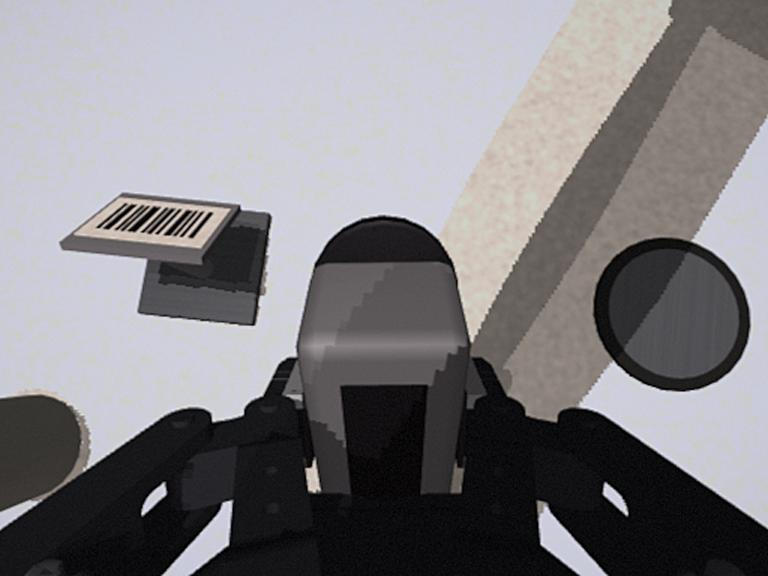

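The wrist view shows the scanner held square in the grip, the plate centre near (672,314), and the card label's white from (122,198) to (207,252). I'll check the grip for slip and measure the card label and plate a second time.

Run:
```python
from h import *
d=np.load("pics/w3p.npz");pos,rot=d["pos"],R.from_quat(d["q"])
w=lambda u,v,z: watz((u+.5)/1.5-.5,(v+.5)/1.5-.5,z,pos,rot)
P=[w(72,238,.102),w(207,252,.102),w(238,207,.068),w(122,198,.068)]
d_=(P[1]-P[0]+P[2]-P[3])/2
print("card",np.mean(P,0),"w",np.hypot(*d_[:2]),"yaw",np.degrees(np.arctan2(-d_[0],d_[1])),np.linalg.norm((P[0]+P[1]-P[2]-P[3])/2))
print("plate",(w(594,305,.004)+w(749,322,.004))/2,(w(672,237,.004)+w(682,390,.004))/2)
p=camera_params("wrist");T=np.linalg.inv(np.array(p["tool_from_camera"]))
Rs=rot*tRs;O=pos+rot.apply(tO)
def pr(X):
    q=rot.inv().apply(O+Rs.apply(X)-pos); q=T[:3,:3]@q+T[:3,3]; return np.array([p["fx"]*q[0]/q[2]+p["cx"],p["fy"]*q[1]/q[2]+p["cy"]])*1.5+.25
print("rear top L,R",pr([-.0258,-.02,.1335]),pr([-.0258,.02,.1335]),"rear bottom",pr([-.0381,-.02,.0997]),"foot back",pr([-.036,0,0]),pr([-.036,0,.016]))
```

```text
card [ 0.4643 -0.3166  0.085 ] w 0.07726144563195858 yaw 4.941325211821184 0.050554261872683276
plate [0.4484 0.0459 0.004 ] [0.4461 0.05   0.004 ]
rear top L,R [289.3262 332.8414] [478.8723 332.6615] rear bottom [311.2981 244.1262] foot back [384.0614 208.2771] [384.061  212.5101]
```

move_arm:
  moves:
    - [0,[0,-0.013,-0.001],[0.002,-0.002,0]]
    - [0,[0,-0.011,-0.001],[0.002,-0.001,0]]
    - [0,[0,-0.003,-0.001],[0,0,0]]
    - [0,[0,0,0],[0,0,0]]
    - [0,[0,0,0],[0,0,0]]
    - [0,[0,0,0],[0,0,0]]
    - [0,[0,0,0],[0,0,0]]
    - [0,[0,0,0],[0,0,0]]
    - [0,[0,0,0],[0,0,0]]
    - [0,[0,0,0],[0,0,0]]

```text
time: 10.3
eef_pos: [0.5299, -0.1933, 0.2004]
tcp_rot: [-0.089, 0.973, -0.021, -0.214]
contact_force: [-0.1, -0.4, -3.2]
opening: 0.459
finger_force: 82.2
```

Run:
```python
from h import *
report("cone")
t=read_camera("top"); np.save("pics/top3.npy",t); save(t,"pics/top3.png",(80,120,380,290),2.6)
```

```text
dist 0.10083978123669146 miss [0.002  0.0004 0.002 ] angle 0.11741826163076634 q [-0.4221  0.2912  1.6721 -0.2439  1.5411 -2.1236] t 10.3
```

View pics/top3.png

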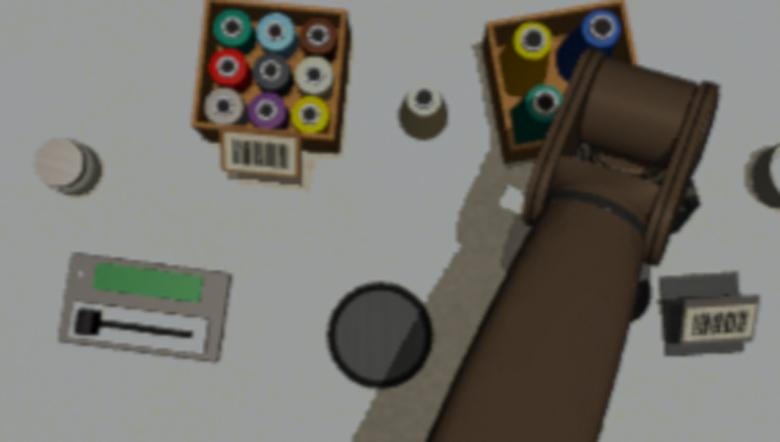

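The slide block shows at the left end of its track at (88,322). The aim at the cone label is within 3 mm, so I hold it there.

move_arm:
  moves:
    - [0,[0,0,0],[0,0,0]]
    - [0,[0,0,0],[0,0,0]]
    - [0,[0,0,0],[0,0,0]]
    - [0,[0,0,0],[0,0,0]]
    - [0,[0,0,0],[0,0,0]]
    - [0,[0,0,0],[0,0,0]]
    - [0,[0,0,0],[0,0,0]]
    - [0,[0,0,0],[0,0,0]]
    - [0,[0,0,0],[0,0,0]]
    - [0,[0,0,0],[0,0,0]]

```text
time: 11.18
eef_pos: [0.5299, -0.1936, 0.2004]
tcp_rot: [-0.089, 0.973, -0.021, -0.214]
contact_force: [0.1, 0.2, -2.5]
opening: 0.458
finger_force: 82.2
```

move_arm:
  moves:
    - [0,[0,0,0],[0,0,0]]
    - [0,[0,0,0],[0,0,0]]
    - [0,[0,0,0],[0,0,0]]
    - [0,[0,0,0],[0,0,0]]
    - [0,[0,0,0],[0,0,0]]
    - [0,[0,0,0],[0,0,0]]
    - [0,[0,0,0],[0,0,0]]
    - [0,[0,0,0],[0,0,0]]
    - [0,[0,0,0],[0,0,0]]
    - [0,[0,0,0],[0,0,0]]

```text
time: 12.02
eef_pos: [0.5299, -0.1936, 0.2004]
tcp_rot: [-0.089, 0.973, -0.021, -0.214]
contact_force: [-0.1, 0.5, -2.7]
opening: 0.456
finger_force: 82.2
```

```bash
sed -i 's/\[.4656,-.3218,.085\]/[.465,-.320,.085]/' h.py
python3 - <<'E'
from h import *
report("cone"); pos,rot,s=pose(); p,r=scan("card"); i=rot.inv(); d=p-pos
print("d",d,"back",i.apply([d[0],0,.03]),"side",i.apply([0,d[1],0]),"down",r.inv().apply([0,0,d[2]-.03]),"turn",(i*r).as_rotvec())
E
```

```text
dist 0.10087028660872524 miss [0.002  0.0002 0.002 ] angle 0.12192103318814779 q [-0.4224  0.2913  1.672  -0.244   1.5411 -2.1237] t 12.0167
d [-0.1741 -0.1352 -0.0344] back [0.168  0.0316 0.0445] side [ 0.0222 -0.133   0.0107] down [-0.0271  0.      0.0584] turn [-0.0461  0.002   0.092 ]
```

move_arm:
  moves:
    - [0,[0.0336,0.0063,0.0089],[0,0,0]]
    - [0,[0.0336,0.0063,0.0089],[0,0,0]]
    - [0,[0.0336,0.0063,0.0089],[0,0,0]]
    - [0,[0.0223,-0.0301,0.0071],[0,0,0]]
    - [0,[0.0223,-0.0301,0.0071],[0,0,0]]
    - [0,[0.0223,-0.0301,0.0071],[0,0,0]]
    - [0,[0.0223,-0.0301,0.0071],[0,0,0]]
    - [0,[0,0,0],[-0.046,0.002,0.092]]
    - [0,[0,0,0],[0,0,0]]
    - [0,[0,0,0],[0,0,0]]

```text
time: 12.85
eef_pos: [0.3559, -0.3291, 0.2304]
tcp_rot: [-0.04, 0.976, -0.008, -0.216]
contact_force: [-0.1, 0.0, -3.0]
opening: 0.461
finger_force: 82.9
```

Run:
```python
from h import *
report("card"); p,r=scan("card"); delta(p,r)
```

```text
dist 0.145499545946356 miss [0.0322 0.0024 0.0323] angle 0.05406689877867655 q [-0.7891  0.0582  1.8823 -0.3283  1.4967 -2.3674] t 12.85
pos [ 0.3559 -0.3291  0.2304] shift tool [-0.0271  0.0003  0.0584]
turn [0.0004 0.0004 0.0008]
```

move_arm:
  moves:
    - [0,[-0.009,0,0.0195],[0,0,0]]
    - [0,[-0.009,0,0.0195],[0,0,0]]
    - [0,[-0.006,0,0.0125],[0,0,0]]
    - [0,[-0.003,0,0.007],[0,0,0]]
    - [0,[0,0,0],[0,0,0]]
    - [0,[0,0,0],[0,0,0]]
    - [0,[0,0,0],[0,0,0]]
    - [0,[0,0,0],[0,0,0]]
    - [0,[0,0,0],[0,0,0]]
    - [0,[0,0,0],[0,0,0]]

```text
time: 13.68
eef_pos: [0.3563, -0.3293, 0.1668]
tcp_rot: [-0.039, 0.976, -0.009, -0.215]
contact_force: [0.1, -0.1, -2.9]
opening: 0.455
finger_force: 82.8
```

Run:
```python
from h import *
report("card")
im=read_camera("scene"); save(im,"pics/sc4.png",(80,60,400,310),2.4)
```

```text
dist 0.10036953424847785 miss [ 0.0008 -0.0006  0.0007] angle 0.07662941941853424 q [-0.7886  0.1272  1.9318 -0.334   1.3832 -2.3267] t 13.6833
```

View pics/sc4.png

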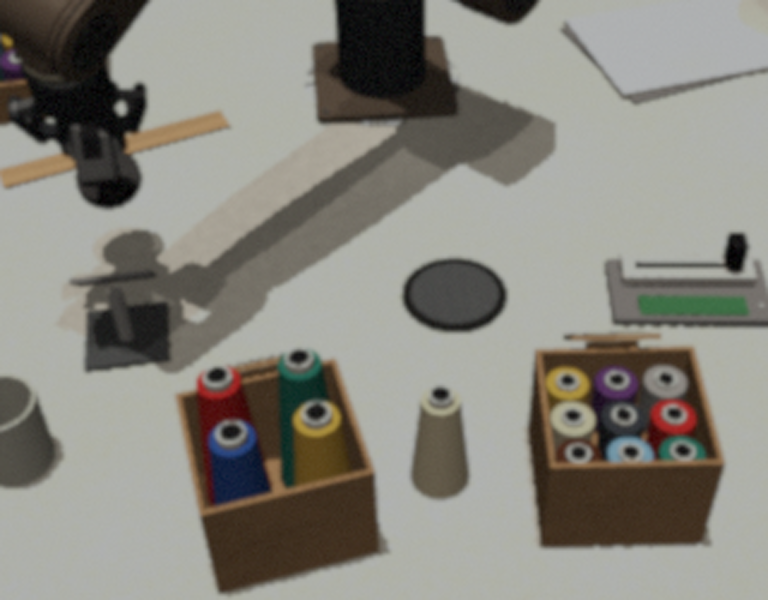

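move_arm:
  moves:
    - [0,[0,0,0],[0,0,0]]
    - [0,[0,0,0],[0,0,0]]
    - [0,[0,0,0],[0,0,0]]
    - [0,[0,0,0],[0,0,0]]
    - [0,[0,0,0],[0,0,0]]
    - [0,[0,0,0],[0,0,0]]
    - [0,[0,0,0],[0,0,0]]
    - [0,[0,0,0],[0,0,0]]
    - [0,[0,0,0],[0,0,0]]
    - [0,[0,0,0],[0,0,0]]

```text
time: 14.57
eef_pos: [0.356, -0.3289, 0.166]
tcp_rot: [-0.039, 0.976, -0.009, -0.216]
contact_force: [0.5, -0.1, -3.3]
opening: 0.46
finger_force: 82.8
```

move_arm:
  moves:
    - [0,[0,0,0],[0,0,0]]
    - [0,[0,0,0],[0,0,0]]
    - [0,[0,0,0],[0,0,0]]
    - [0,[0,0,0],[0,0,0]]
    - [0,[0,0,0],[0,0,0]]
    - [0,[0,0,0],[0,0,0]]
    - [0,[0,0,0],[0,0,0]]
    - [0,[0,0,0],[0,0,0]]
    - [0,[0,0,0],[0,0,0]]
    - [0,[0,0,0],[0,0,0]]

```text
time: 15.4
eef_pos: [0.356, -0.3289, 0.166]
tcp_rot: [-0.039, 0.976, -0.009, -0.216]
contact_force: [-0.5, 0.3, -2.7]
opening: 0.456
finger_force: 82.8
```

The scene view confirms the scanner aimed at the card label, and the boxes and the loose cone have not moved. The plate is empty. The second hold is done, so I return the scanner.

Run:
```python
from h import *
report("card"); pos,rot,s=pose(); 
print("up",rot.inv().apply([0,0,.06]),"turn",(rot.inv()*Rg).as_rotvec(),"move",Rg.inv().apply(np.array([.455,.042,.226])-pos-[0,0,.06]))
```

```text
dist 0.09997156131898391 miss [ 0.0001 -0.0002  0.0001] angle 0.003956076158300829 q [-0.7885  0.1281  1.9327 -0.3339  1.383  -2.3266] t 15.4
up [ 0.0253 -0.     -0.0544] turn [-0.0829 -0.4309  0.3763] move [ 0.0157  0.3836 -0.    ]
```

move_arm:
  moves:
    - [0,[0.0127,0,-0.0272],[0,0,0]]
    - [0,[0.0127,0,-0.0272],[0,0,0]]
    - [0,[0,0,0],[-0.0138,-0.0718,0.0627]]
    - [0,[0,0,0],[-0.0138,-0.0718,0.0627]]
    - [0,[0,0,0],[-0.0138,-0.0718,0.0627]]
    - [0,[0,0,0],[-0.0138,-0.0718,0.0627]]
    - [0,[0,0,0],[-0.0138,-0.0718,0.0627]]
    - [0,[0,0,0],[-0.0138,-0.0718,0.0627]]
    - [0,[0.0014,0.025,0],[0,0,0]]
    - [0,[0.0014,0.035,0],[0,0,0]]

```text
time: 16.23
eef_pos: [0.3696, -0.2721, 0.2263]
tcp_rot: [0.153, 0.988, -0.001, 0.0]
contact_force: [1.2, 0.9, -3.4]
opening: 0.462
finger_force: 83.0
```

move_arm:
  moves:
    - [0,[0.0014,0.036,0],[0,0,0]]
    - [0,[0.0014,0.036,0],[0,0,0]]
    - [0,[0.0014,0.036,0],[0,0,0]]
    - [0,[0.0014,0.036,0],[0,0,0]]
    - [0,[0.0014,0.036,0],[0,0,0]]
    - [0,[0.0014,0.036,0],[0,0,0]]
    - [0,[0.0014,0.036,0],[0,0,0]]
    - [0,[0.0014,0.036,0],[0,0,0]]
    - [0,[0.0014,0.0356,0],[0,0,0]]
    - [0,[0,0,0],[0,0,0]]

```text
time: 17.07
eef_pos: [0.4552, 0.047, 0.2261]
tcp_rot: [0.147, 0.989, 0.001, 0.0]
contact_force: [-1.3, -0.0, -3.3]
opening: 0.457
finger_force: 83.4
```

Run:
```python
from h import *
delta([.455,.042,.095],Rg); s=get_state(); print(s["dq"],s["opening"])
```

```text
pos [0.4552 0.047  0.2261] shift tool [-0.0012 -0.0051  0.1311]
turn [ 0.0023 -0.001   0.0064]
[-0.0847 -0.0122  0.0188 -0.095   0.0155 -0.0893] 0.45664431847050113
```

move_arm:
  moves:
    - [0,[0,0,0],[0,0,0]]
    - [0,[0,0,0.03],[0,0,0]]
    - [0,[0,0,0.03],[0,0,0]]
    - [0,[0,0,0.03],[0,0,0]]
    - [0,[0,0,0.025],[0,0,0]]
    - [0,[0,0,0.01],[0,0,0]]
    - [0,[0,0,0],[0,0,0]]
    - [0,[0,0,0],[0,0,0]]
    - [0,[0,0,0],[0,0,0]]
    - [0,[0,0,0],[0,0,0]]

```text
time: 17.9
eef_pos: [0.4569, 0.0414, 0.1032]
tcp_rot: [0.15, 0.989, -0.0, 0.003]
contact_force: [1.5, 0.6, -3.1]
opening: 0.458
finger_force: 83.3
```

Run:
```python
from h import *
delta([.455,.042,.086],Rg)
```

```text
pos [0.4569 0.0414 0.1032] shift tool [0.0021 0.     0.0172]
turn [ 0.0004  0.0042 -0.0002]
```

move_arm:
  moves:
    - [0,[0.002,0,0.005],[0,0,0]]
    - [0,[0,0,0.004],[0,0,0]]
    - [0,[0,0,0.003],[0,0,0]]
    - [0,[0,0,0.002],[0,0,0]]
    - [0,[0,0,0],[0,0,0]]
    - [0,[0,0,0],[0,0,0]]
    - [0,[0,0,0],[0,0,0]]
    - [0,[0,0,0],[0,0,0]]
    - [0,[0,0,0],[0,0,0]]
    - [0,[0,0,0],[0,0,0]]

```text
time: 18.73
eef_pos: [0.4535, 0.0424, 0.0871]
tcp_rot: [0.15, 0.989, -0.0, 0.001]
contact_force: [0.4, -0.4, -1.6]
opening: 0.457
finger_force: 83.3
```

Run:
```python
from h import *
delta([.455,.042,.086],Rg); print(get_state()["contact_force"])
```

```text
pos [0.4535 0.0424 0.0871] shift tool [-0.0016  0.0001  0.0011]
turn [-0.0001  0.0002  0.0001]
[ 0.3715 -0.447  -1.6293]
```

move_arm:
  moves:
    - [0,[0,0,0.0005],[0,0,0]]
    - [0,[0,0,0.0005],[0,0,0]]
    - [0,[0,0,0.0004],[0,0,0]]
    - [0,[0,0,0],[0,0,0]]
    - [0,[0,0,0],[0,0,0]]
    - [0,[0,0,0],[0,0,0]]
    - [0,[0,0,0],[0,0,0]]
    - [0,[0,0,0],[0,0,0]]
    - [0,[0,0,0],[0,0,0]]
    - [0,[0,0,0],[0,0,0]]

```text
time: 19.57
eef_pos: [0.4535, 0.0424, 0.0859]
tcp_rot: [0.15, 0.989, -0.0, 0.001]
contact_force: [-2.4, -0.0, 3.8]
opening: 0.455
finger_force: 83.9
```

Contact: the scanner's weight is on the plate at the same height as it was gripped. I open slowly and lift straight up.

move_arm:
  moves:
    - [0.48,[0,0,0],[0,0,0]]
    - [0.52,[0,0,0],[0,0,0]]
    - [0.6,[0,0,0],[0,0,0]]
    - [0.75,[0,0,0],[0,0,0]]
    - [1,[0,0,0],[0,0,0]]
    - [1,[0,0,0],[0,0,0]]
    - [1,[0,0,0],[0,0,0]]
    - [1,[0,0,0],[0,0,0]]
    - [1,[0,0,0],[0,0,0]]
    - [1,[0,0,0],[0,0,0]]
  grip_force: 20

```text
time: 20.4
eef_pos: [0.4534, 0.0424, 0.0856]
tcp_rot: [0.15, 0.989, -0.0, 0.001]
contact_force: [-0.2, -0.4, -0.6]
opening: 1.001
finger_force: 0.0
```

move_arm:
  moves:
    - [1,[0,0,-0.01],[0,0,0]]
    - [1,[0,0,-0.02],[0,0,0]]
    - [1,[0,0,-0.03],[0,0,0]]
    - [1,[0,0,-0.035],[0,0,0]]
    - [1,[0,0,-0.035],[0,0,0]]
    - [1,[-0.02,0,-0.02],[0,0,0]]
    - [1,[-0.03,0,0],[0,0,0]]
    - [1,[0,0,0],[0,0,0]]
    - [1,[0,0,0],[0,0,0]]
    - [1,[0,0,0],[0,0,0]]

```text
time: 21.23
eef_pos: [0.5002, 0.0278, 0.2352]
tcp_rot: [0.15, 0.989, -0.0, -0.0]
contact_force: [-0.7, 0.2, -1.1]
opening: 0.998
finger_force: 0.0
```

Run:
```python
from h import *
a=cv2.resize(read_camera("wrist"),None,fx=.75,fy=.75); b=cv2.resize(read_camera("scene"),None,fx=.75,fy=.75)
save(np.hstack([a,b]),"pics/end.png"); s=get_state(); print(s["time"],s["contact_force"])
```

```text
21.3333 [-0.0285 -0.3846  0.4987]
```

View pics/end.png

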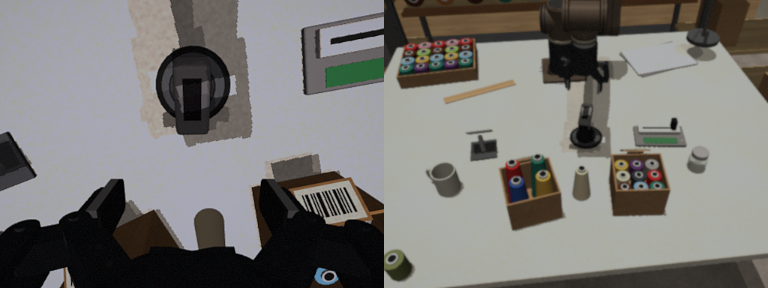

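The scanner stands upright on its plate at (193,87) in the wrist view. The slide is at its left stop, nothing else has moved, and the gripper is clear.

```bash
python3 -c "
from plant import *
print(sign_off())"
```

```text
the job is handed in; nothing more can be done
None
```

The job is handed in at about 21 s: the slide is at its left stop, the cone box label and then the card label were each aimed at square-on from about 10 cm for over a second (the aim is worked out from the arm's pose; there was no read signal to confirm it), and the scanner is back upright on its plate with nothing else moved.

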